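# Lock the cable anchor pin with its hairpin spring clip

### The job

Pick up the hairpin spring clip by its red grip and push it level and sideways onto the narrow neck of the brass pin on the blue cable anchor, legs pointing towards the anchor's upright flange, until the pin snaps past the pinched part of the legs and sits fully home in the pocket. Then let go of the clip and leave the other things on the bench where they are.

Things in the scene. Friction and masses are not known exactly. Their poses are not given: they have to be found in the camera images.
- anchor: Cable anchor bolted to the bench: blue foot plate (x = -65 to +85 mm, 100 wide, 10 thick) and pedestal; on it an L-shaped bare aluminium strap, 50 mm wide, flat top at z = 48 mm from x = -62 mm, with a flange up to z = 96 mm (near face x = +66 mm). A brass pin rises through the strap. Origin: underside, on the pin's axis; z up, +x from pin to flange. The clip comes from the -x side.
- pin_neck (a point): Point on the vertical brass pin's axis, mid-height of its bare neck (diameter 16 mm, from 48 to 64 mm above the bench): 8 mm above the strap's flat top, 8 mm below the pin's head (diameter 26 mm, 21 mm at its underside, top 76 mm above the bench). Axes as anchor.
- clip: Hairpin spring clip, 148 mm long, about 0.14 kg, lying flat on the bench, red grip up. Origin: on its underside at the centre of the pocket for the 16 mm pin; +x along the two 8 mm steel legs (0 to 8 mm above the underside) to their open tips, z up. The rigid nose of the red tongue between the legs, at x = -10 mm, is the stop: the pin is home when it is at x = 0.
- clip_grip (a point): Grip point in the clip's red tab, 83 mm behind the pocket (clip x = -83 mm), 24 mm above the underside. Tab: x = -98 to -68 mm, 40 mm tall, 16 mm wide along the clip's y: pinch it across that width. In front of it, x = -70 to -50 mm, is a cross block 38 mm wide, 12 mm tall. Axes as clip.
- tape_rule: Bystander: orange tape measure lying on its side, 64x81x36 mm; origin at the centre of its underside.
- hex_set: Bystander: blue folding hex key set, 30x95x22 mm; origin at the centre of its underside.
- black_torch: Bystander: black torch, 122 mm long, diameter 34 mm; origin at the centre of its underside.
- pen: Bystander: white fault locator pen with a red band, 142 mm long, 20 mm thick; origin at the centre of its underside.
- clip_waist (a point): Midway between the legs where they are pinched to a gap of 7 mm: clip x = +13 mm, 4 mm above the underside. Ahead of it the legs flare to a mouth 36 mm wide between the tips at x = +49 mm. The legs are sprung and hinge outward from the grip by themselves: snapping over the pin takes about 10 to 20 N along x. Axes as clip.
Mind the look-alikes: they are no part of the job. What is shaped like the anchor but purple is not meant.

How it is judged:
By the outcome, as a careful person would: the job done as asked, in the order asked, and still so for the second after the job is handed in, with the robot touching nothing.
It also fails if it takes over 38 s, if anything falls off the work surface, if the arm or the gripper's body presses on something with over 40 N, if the wrist force passes 120 N, or if a joint passes its speed limit or range.

### The arm

A 7-joint arm with a two-finger parallel gripper is mounted at the origin on a cart in front of the work surface, level with it; the furniture and walls round the work are solid. World frame = base frame: x ahead of the robot, y to its left, z up, the work surface at z = 0. Lengths are in m, angles in rad, forces in N, time in s.
With the tool pointing down it reaches from about 0.425 to 0.95 m from the base axis. Payload 4.7 kg.
Tool frame: the origin (TCP) lies between the finger pads; the fingertips stand 25 mm ahead of it and the grasp point (between the pads) lies 6 mm ahead of it; z points along the fingers, y is the line along which they close (so a half turn about z gives the same grasp; the last joint's range is limited). The gripper opens to 87 mm and grips with 3 to 60 N. Pads are 19 mm wide; open, the fingers measure 117 mm over their backs; the gripper's body (75 mm by 190 mm) begins 51 mm behind the grasp point.
Start: joints at [-1.195, 0.469, -0.049, 1.532, 0.024, 1.141, -0.082], TCP at [0.266, 0.62, 0.248] pointing down, gripper open.
Joint ranges: [-2.59, 2.59], [-0.33, 1.99], [-1.39, 1.29], [0.1, 2.45], [-1.04, 4.18], [0.21, 1.99], [-2.66, 2.66]. Speed limits (rad/s): [2.57, 2.57, 3.14, 3.14, 3.14, 3.14, 3.14].

### API

Orientations are given as a unit quaternion [x, y, z, w].
In Python, from workcell import observe, capture, job, regions_of gives the robot as it stands.
- The arm moves only by the tool move_arm, never from a script. Its argument "plan" is a list of rows, each a list of 7 numbers: the opening, from 0 (shut) to 1 (fully open), then the shift along the world's x, y, z in m, then the turn, a rotation vector about the world's x, y, z in rad. In form: [[claw, x, y, z, wx, wy, wz], ...]. A call has 1 to 10 rows; each row is the pose to reach, as a shift and turn from the pose commanded when the call began; what a row does not reach only later rows make up. A row lasts 1/12 s, in which the tool goes at most 41.7 mm and 7.16 degrees, less where a joint would pass 70% of its speed; a pose out of reach is approached as far as the arm can. A call with a gripper value outside its range is refused whole. The fingers move at their own pace and stop on an object; "force" is the grip in N (left out, the last holds). Time passes only in rows, so rows that repeat a pose let the fingers close. It gives the time, the measured TCP pose, the force, the opening and the grip force at its end, in the units of the state.
- observe(): the state, without advancing time (a new reading comes with each control period).
- capture(name): name is "scene" or "side" or "wrist"; returns a dict with "frame" (384x512x3 uint8, red, green, blue), "depth" (384x512 float32, m along the optical axis (not along the pixel's ray), 0 where there is no reading), "fx", "fy", "cx", "cy" (pixels), "origin" and "orientation" of the camera in the world. Camera axes: x right, y down, z forward; pixel columns grow to the right and rows downward; lengths in m; the calibration is good to about 2 mm. A picture is of the moment at which its call begins.
- job.hand_in(): hands the job in; it is judged then, once.
Trained networks look in a picture, given as the dict that the camera call returned (one of the last four; its "shot" number tells which), for a name from the list of things; names that differ only in an ending like _2 or _b are one class to them, and where a whole thing is asked for, a point or a joint stands for the part that bears it (a point fixed in the world has none). Each returns a list of dicts, best first, with "p" (0 to 1); they miss things now and then, are a little off and sometimes report something else, mostly with a low value. They report only what shows in the picture. A call takes as long as a camera call. They do not tell look-alikes from the thing itself.
- regions_of(picture, label): "region" (384x512 bool, what is visible of it) and "location" ([column, row] in pixels, amid what is visible of it).
The state is a dict: "time": time; "qpos": joint angles; "dq": joint speeds; "effort": joint torques, N m; "tcp_pos": TCP position; "tcp_rot": TCP orientation; "wrist_force": force on the tool from outside, world axes, zero at the start; "ft_torque": the same for the moment, N m; "gripper_width": finger opening in m; "finger_force": force on a finger pad.
Only numpy, scipy, OpenCV 4.12 (cv2) and the standard library are available. Lean on these libraries where they do the work, as an engineer would, in place of code of your own. Each camera call takes 0.05 s, during which the arm holds its last target. There are 200 camera calls.

## Working session

There is one attempt and no reset: what is moved stays moved. The work goes in short steps, Python scripts to look and compute and a tool call to move; the robot and the scene stay as the last step left them, time stands still between calls to the robot, and variables do not carry over. Pictures are saved under pics/ and viewed, at most 10 in all, crops included, and the job is handed in when it is done.

Besides the shell and the picture viewer there is one more tool, called after "Emit:" as name(argument=value, ...) on one line, values as JSON. move_arm: Moves the arm, as the interface text tells. Its arguments: {"type":"object","properties":{"plan":{"type":"array"},"force":{"type":"number"}},"required":["plan"]}

```bash
mkdir -p pics
cat > h.py <<'E'
import numpy as np, cv2
from scipy.spatial.transform import Rotation as R
from workcell import observe, capture, job, regions_of
def cloud(c):
    d=c["depth"];v,u=np.mgrid[:d.shape[0],:d.shape[1]]
    p=np.stack([(u-c["cx"])/c["fx"]*d,(v-c["cy"])/c["fy"]*d,d],-1)
    return p@R.from_quat(c["orientation"]).as_matrix().T+np.array(c["origin"])
def save(c,n,crop=None,s=1):
    f=c["frame"][...,::-1]
    if crop: f=f[crop[1]:crop[3],crop[0]:crop[2]]
    cv2.imwrite("pics/"+n,cv2.resize(f,None,fx=s,fy=s,interpolation=cv2.INTER_CUBIC))
E
python3 - <<'E'
from h import *
a=capture("scene");b=capture("side")
cv2.imwrite("pics/a.png",np.vstack([cv2.resize(np.hstack([a["frame"],b["frame"]])[...,::-1],(800,300))]))
for n,c in(("scene",a),("side",b)):
    P=cloud(c);print(n,c["origin"])
    for l in("clip","clip_grip","anchor","pin_neck"):
        for r in regions_of(c,l)[:4]:
            m=r["region"]&(c["depth"]>0);q=P[m]
            print(l,round(r["p"],2),np.round(r["location"]),m.sum(),np.round(np.median(q,0),3) if len(q) else 0, np.round(q.max(0)[2],3) if len(q) else 0)
print(observe())
E
```

```text
scene [ 0.10978205 -0.62237269  0.53796686]
clip 0.78 [223. 219.] 374 [0.485 0.025 0.007] 0.04
clip_grip 0.76 [228. 221.] 403 [0.49  0.028 0.007] 0.04
anchor 0.88 [332. 229.] 1925 [ 0.674 -0.152  0.035] 0.096
anchor 0.59 [282. 306.] 3907 [ 0.409 -0.283  0.04 ] 0.096
pin_neck 0.83 [279. 306.] 4060 [ 0.41  -0.283  0.035] 0.096
pin_neck 0.81 [332. 225.] 1969 [ 0.674 -0.151  0.035] 0.096
side [ 0.5960743  -0.94797319  0.66883541]
clip 0.89 [228. 195.] 452 [0.498 0.035 0.006] 0.04
clip 0.46 [235. 156.] 361 [0.509 0.242 0.029] 0.037
clip_grip 0.8 [231. 197.] 434 [0.498 0.035 0.006] 0.04
anchor 0.89 [186. 273.] 2887 [ 0.427 -0.288  0.025] 0.098
anchor 0.84 [306. 233.] 2238 [ 0.692 -0.157  0.031] 0.096
anchor 0.74 [317. 314.] 651 [ 0.686 -0.381  0.015] 0.023
pin_neck 0.6 [307. 231.] 2249 [ 0.691 -0.157  0.031] 0.096
pin_neck 0.23 [229. 197.] 483 [0.499 0.037 0.006] 0.04
{'time': 0.5, 'qpos': array([-1.19491253,  0.46863071, -0.0486147 ,  1.53252236,  0.02411658,
        1.14099119, -0.08233022]), 'dq': array([ 1.60895613e-03, -6.51801312e-04, -1.58651002e-04, -9.96646980e-04,
        9.43159460e-04,  4.04040149e-04,  2.05212981e-05]), 'effort': array([-6.68933117e-04, -5.07355320e+01, -8.05831002e-02, -2.36223471e+01,
       -6.12788717e-02,  3.19133804e-02,  2.48212194e-05]), 'tcp_pos': array([0.26578643, 0.6204785 , 0.2475427 ]), 'tcp_rot': array([ 2.01012849e-01,  9.79588604e-01,  1.90547229e-05, -1.15950901e-05]), 'wrist_force': array([-0.55320342, -0.77086753,  0.1606638 ]), 'ft_torque': array([-0.04728306, -0.03590318,  0.01710179]), 'finger_force': 0.0, 'gripper_width': 0.08711894966780434}
```

View pics/a.png

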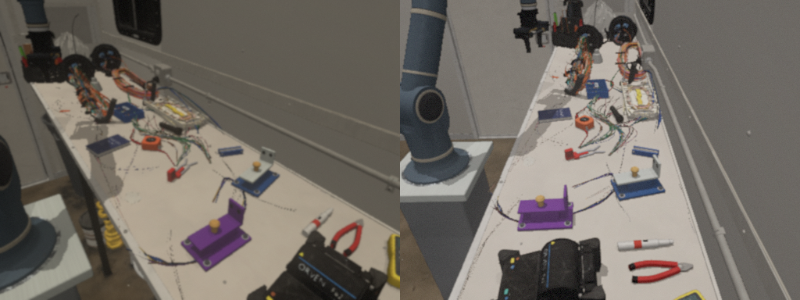

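The blue anchor with the bare strap is at scene (332,229) and side (306,233). The purple look-alike is at scene (282,306) and is rejected. The red clip is at scene (223,219) and side (228,195). The orange tape measure, at about side (248,156), is also rejected. Next I take close crops and fit the poses.

Run:
```python
from h import *
a=capture("scene");b=capture("side")
f=lambda c,x,y,w,h:cv2.resize(c["frame"][y:y+h,x:x+w,::-1],(400,300),interpolation=cv2.INTER_CUBIC)
cv2.imwrite("pics/b.png",np.vstack([np.hstack([f(a,190,190,80,60),f(a,285,180,100,75)]),np.hstack([f(b,190,165,80,60),f(b,255,185,100,75)])]))
for n,c in(("scene",a),("side",b)):
    P=cloud(c);hsv=cv2.cvtColor(c["frame"],cv2.COLOR_RGB2HSV).astype(int)
    rc=np.linalg.norm(P[...,:2]-[.49,.03],axis=-1)<.15
    red=rc&((hsv[...,0]<6)|(hsv[...,0]>172))&(hsv[...,1]>130)
    q=P[red]; t=q[q[:,2]>.036]; print(n,"tabtop",len(t),t.mean(0).round(4),t.min(0).round(3),t.max(0).round(3))
    l=q[(q[:,2]>.003)&(q[:,2]<.02)]; print(" low red",len(l),l.mean(0).round(4),l.min(0).round(3),l.max(0).round(3))
    m=regions_of(c,"clip")[0]["region"]
    q=P[m];q=q[(q[:,2]>.002)&(q[:,2]<.014)];w,v=np.linalg.eigh(np.cov(q[:,:2].T));print(" clip region",len(q),q.mean(0).round(3),v[:,1].round(3),q.min(0).round(3),q.max(0).round(3))
    ac=(np.abs(P[...,0]-.7)<.13)&(np.abs(P[...,1]+.16)<.13)
    s=P[ac&(abs(P[...,2]-.048)<.004)]
    print(" strap",len(s),cv2.minAreaRect(s[:,:2].astype(np.float32)*1000))
    s=P[ac&(P[...,2]>.073)&(P[...,2]<.0785)&(hsv[...,1]>110)];print(" head",len(s),s.mean(0).round(4),s.min(0).round(3),s.max(0).round(3))
    s=P[ac&(P[...,2]>.082)];print(" flange",len(s),cv2.minAreaRect(s[:,:2].astype(np.float32)*1000),s.mean(0).round(4))
    s=P[ac&(abs(P[...,2]-.010)<.003)];print(" foot",len(s),cv2.minAreaRect(s[:,:2].astype(np.float32)*1000))
```

```text
scene tabtop 31 [0.4606 0.0219 0.0381] [0.449 0.014 0.036] [0.473 0.032 0.04 ]
 low red 82 [0.4906 0.0321 0.0088] [0.45  0.012 0.004] [0.526 0.06  0.019]
 clip region 238 [0.506 0.041 0.006] [-0.875 -0.485] [0.446 0.013 0.002] [0.58  0.09  0.014]
 strap 549 ((683.3192138671875, -140.77072143554688), (134.67733764648438, 50.15439987182617), 14.131875038146973)
 head 24 [ 0.6781 -0.1436  0.0743] [ 0.669 -0.152  0.073] [ 0.687 -0.135  0.076]
 flange 738 ((783.3939819335938, -160.17063903808594), (92.89834594726562, 259.759033203125), 0.3218022286891937) [ 0.8114 -0.1663  0.1299]
 foot 692 ((671.8890380859375, -194.97720336914062), (192.17221069335938, 251.66746520996094), 64.87763214111328)
side tabtop 23 [0.4635 0.0209 0.0381] [0.453 0.013 0.036] [0.473 0.03  0.04 ]
 low red 82 [0.4885 0.0307 0.0092] [0.452 0.01  0.004] [0.525 0.059 0.019]
 clip region 218 [0.512 0.041 0.006] [-0.903 -0.43 ] [0.449 0.01  0.002] [0.584 0.081 0.014]
 strap 667 ((685.2921142578125, -141.29261779785156), (134.2368621826172, 53.75178909301758), 14.697839736938477)
 head 20 [ 0.681  -0.1454  0.0743] [ 0.675 -0.152  0.073] [ 0.689 -0.137  0.076]
 flange 504 ((784.8046875, -160.02084350585938), (258.849609375, 90.14112854003906), 89.95455169677734) [ 0.8112 -0.1669  0.1303]
 foot 747 ((690.552734375, -159.24920654296875), (134.5129852294922, 257.3753967285156), 67.82427215576172)
```

View pics/b.png

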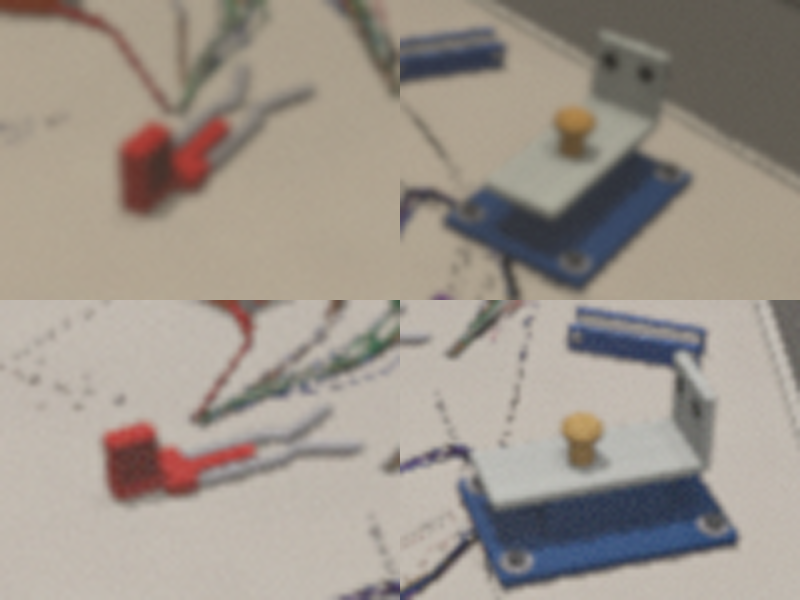

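The crops show the clip's red tab at the lower left with its legs pointing up and right, at a yaw of about 27°. They also show the blue anchor with a bare strap and brass pin at about (0.680,-0.143), at a yaw of about 14.4°. The strap measures 134x50 mm and its top is at 48 mm, as described. I move to above the clip.

Emit:
move_arm(plan=[[1,0.01,-0.03,0,0,0,-0.11],[1,0.02,-0.06,0,0,0,-0.23],[1,0.03,-0.09,0,0,0,-0.35],[1,0.04,-0.12,0,0,0,-0.46],[1,0.055,-0.155,0,0,0,-0.58],[1,0.07,-0.19,0,0,0,-0.69],[1,0.08,-0.23,0,0,0,-0.8],[1,0.09,-0.27,0,0,0,-0.91],[1,0.1,-0.31,0,0,0,-1.02],[1,0.115,-0.35,0,0,0,-1.14]])

```text
time: 1.53
tcp_pos: [0.3799, 0.2695, 0.2478]
tcp_rot: [0.699, 0.715, 0.0, -0.0]
wrist_force: [1.7, 0.1, -0.2]
gripper_width: 0.0872
finger_force: 0.0
```

Emit:
move_arm(plan=[[1,0.01,-0.03,0,0,0,-0.11],[1,0.02,-0.06,0,0,0,-0.23],[1,0.03,-0.09,0,0,0,-0.35],[1,0.04,-0.12,0,0,0,-0.46],[1,0.05,-0.15,0,0,0,-0.58],[1,0.06,-0.18,0,0,0,-0.69],[1,0.065,-0.21,0,0,0,-0.8],[1,0.07,-0.24,0,0,0,-0.91],[1,0.075,-0.25,0,0,0,-1.02],[1,0.08,-0.25,0,0,0,-1.13]])

```text
time: 2.37
tcp_pos: [0.4606, 0.0179, 0.2481]
tcp_rot: [0.974, 0.226, 0.0, 0.0]
wrist_force: [0.4, 0.7, -0.4]
gripper_width: 0.0871
finger_force: 0.0
```

```bash
cat > w.py <<'E'
from h import *
import sys
c=capture("wrist");save(c,sys.argv[1],s=1.5)
P=cloud(c);hsv=cv2.cvtColor(c["frame"],cv2.COLOR_RGB2HSV).astype(int)
s=observe();T=R.from_quat(s["tcp_rot"]).as_matrix();print(s["time"],s["tcp_pos"].round(4),"ty",T[:,1].round(3),"tz",T[:,2].round(3),s["qpos"].round(2),s["wrist_force"].round(1))
print("cam",np.round(c["origin"],3))
E
python3 - <<'E'
import sys;sys.argv=["","c.png"]
from w import *
rc=np.linalg.norm(P[...,:2]-[.49,.03],axis=-1)<.12
red=rc&((hsv[...,0]<6)|(hsv[...,0]>172))&(hsv[...,1]>130)
q=P[red]
for lo,hi in((.037,.044),(.003,.016)):
    t=q[(q[:,2]>lo)&(q[:,2]<hi)]
    if len(t)>5: print(len(t),t.mean(0).round(4),cv2.minAreaRect(t[:,:2].astype(np.float32)*1000))
m=rc&(P[...,2]>.003)&(P[...,2]<.011)&(P[...,0]>.5)
t=P[m];print("legs",len(t),cv2.minAreaRect(t[:,:2].astype(np.float32)*1000))
E
```

```text
2.4167 [0.4617 0.0197 0.2481] ty [ 0.439 -0.899  0.001] tz [ 0.002 -0.    -1.   ] [-0.68  0.12  0.6   2.04 -0.08  1.   -1.16] [0.4 0.4 0. ]
cam [0.536 0.052 0.386]
287 [0.467  0.0252 0.0405] ((466.1828918457031, 24.97939682006836), (27.32423210144043, 13.504607200622559), 26.07737159729004)
695 [0.4965 0.0394 0.0111] ((514.5065307617188, 75.0272216796875), (130.5094757080078, 51.2614631652832), 65.35267639160156)
legs 1305 ((536.9617919921875, 25.359291076660156), (176.6516876220703, 83.65161895751953), 70.94950103759766)
```

View pics/c.png

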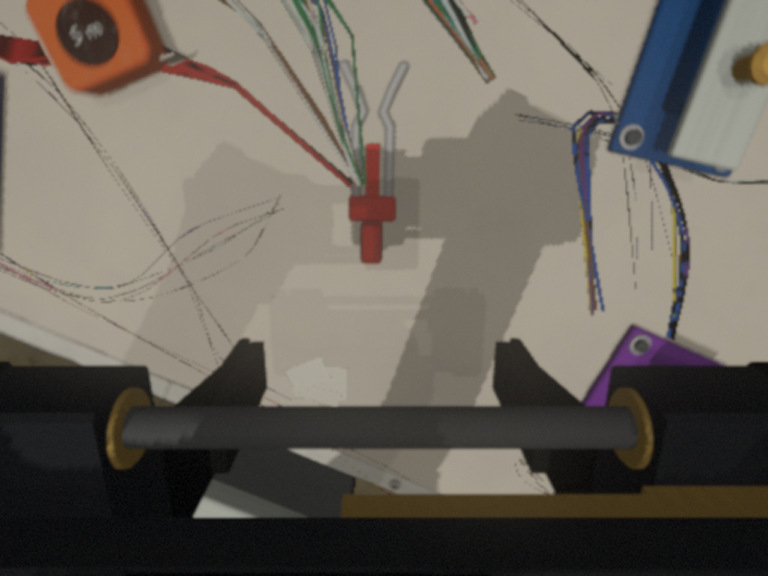

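The wrist view shows the clip nearly upright in the image: tab at (371,240), cross block at (372,208), leg tips at (348,65) and (403,65). I refine its axis now that the arm is still.

```bash
cat > clip.py <<'E'
import sys
from w import *
c0=np.array(eval(sys.argv[2])) if len(sys.argv)>2 else np.array([.4665,.025])
rc=np.linalg.norm(P[...,:2]-(c0+[.02,.01]),axis=-1)<.09
red=rc&((hsv[...,0]<6)|(hsv[...,0]>172))&(hsv[...,1]>130)
n,lab,st,ce=cv2.connectedComponentsWithStats(red.astype(np.uint8));print(st[:,4])
# ray-plane using known heights, tongue/block/tab centreline by row
v,u=np.nonzero(red);M=R.from_quat(c["orientation"]).as_matrix()
top=red&(P[...,2]>.036); t=P[top];print("tabtop",t.mean(0).round(4),cv2.minAreaRect(t[:,:2].astype(np.float32)*1000))
vt,ut=np.nonzero(red);rows=range(vt.min(),vt.max()+1)
for r in rows[::3]:
    cs=ut[vt==r]
    if len(cs)<4: continue
    i=(r,int(np.median(cs)));print(r,len(cs),cs.mean().round(1),P[i].round(4))
E
python3 clip.py d.png
```

```text
2.4667 [0.4611 0.0208 0.2479] ty [ 0.449 -0.894  0.001] tz [ 0.001 -0.    -1.   ] [-0.68  0.12  0.6   2.05 -0.08  1.   -1.15] [-0.2 -0.5 -0.8]
cam [0.537 0.054 0.386]
[195541      1      1     12      1      1   1006      4     17     13
      1      1      1      1      1      1      1      1      1      1
      1]
tabtop [0.4676 0.0272 0.0582] ((486.107177734375, 54.99277114868164), (90.15379333496094, 50.3926887512207), 25.8028621673584)
99 7 248.0 [0.529  0.0556 0.0092]
102 8 248.5 [0.5259 0.0542 0.0081]
105 9 244.3 [0.5229 0.0527 0.0082]
108 10 241.7 [0.5193 0.0523 0.0081]
111 9 245.1 [0.5168 0.0498 0.0083]
114 9 245.6 [0.5137 0.0483 0.0078]
117 9 245.9 [0.5107 0.0468 0.009 ]
120 9 244.4 [0.5076 0.0453 0.0089]
123 7 246.1 [0.5046 0.0438 0.0106]
126 7 248.0 [0.5012 0.0422 0.0077]
129 7 248.0 [0.4982 0.0408 0.0099]
132 8 248.5 [0.4951 0.0392 0.01  ]
135 30 248.5 [0.4922 0.0378 0.0129]
138 30 248.5 [0.489  0.0363 0.0126]
141 30 248.5 [0.4857 0.0347 0.012 ]
144 29 248.0 [0.4827 0.0332 0.0133]
147 28 248.5 [0.4795 0.0317 0.0135]
153 12 247.5 [0.4768 0.0313 0.0389]
156 13 248.0 [0.4747 0.029  0.0413]
159 12 247.5 [0.4711 0.0285 0.0411]
162 12 247.5 [0.468  0.027  0.0409]
165 12 247.5 [0.4648 0.0255 0.0407]
168 11 248.0 [0.4621 0.0229 0.0399]
171 12 247.5 [0.4585 0.0224 0.0404]
174 11 248.0 [0.4556 0.0198 0.0391]
```

Emit:
move_arm(plan=[[0.7,0.0035,0.004,-0.04,0,0,-0.01],[0.6,0.0035,0.004,-0.08,0,0,-0.01],[0.6,0.0035,0.004,-0.12,0,0,-0.01],[0.6,0.0035,0.004,-0.155,0,0,-0.01],[0.6,0.0035,0.004,-0.185,0,0,-0.01],[0.6,0.0035,0.004,-0.205,0,0,-0.01],[0.6,0.0035,0.004,-0.213,0,0,-0.01],[0.6,0.0035,0.004,-0.217,0,0,-0.01],[0.6,0.0035,0.004,-0.217,0,0,-0.01]], force=60)

```text
time: 3.22
tcp_pos: [0.4641, 0.0258, 0.0306]
tcp_rot: [0.974, 0.227, -0.0, -0.0]
wrist_force: [0.7, -0.1, 0.7]
gripper_width: 0.0527
finger_force: 0.0
```

Emit:
move_arm(plan=[[0,0,0,0,0,0,0],[0,0,0,0,0,0,0],[0,0,0,0,0,0,0],[0,0,0,0,0,0,0],[0,0,0,0,0,0,0],[0,0,0,0,0,0,0]], force=60)

```text
time: 3.72
tcp_pos: [0.4641, 0.0256, 0.0309]
tcp_rot: [0.974, 0.227, 0.0, -0.0]
wrist_force: [0.7, 0.6, -0.2]
gripper_width: 0.02
finger_force: 0.0
```

Emit:
move_arm(plan=[[0,0,0,0,0,0,0],[0,0,0,0,0,0,0],[0,0,0,0,0,0,0],[0,0,0,0,0,0,0],[0,0,0,0,0,0,0]])

```text
time: 4.13
tcp_pos: [0.464, 0.0256, 0.0308]
tcp_rot: [0.974, 0.226, 0.0, -0.0]
wrist_force: [-1.8, -0.2, 5.7]
gripper_width: 0.0154
finger_force: 60.0
```

Emit:
move_arm(plan=[[0,0,0,0.025,0,0,0],[0,0,0,0.06,0,0,0],[0,0.005,-0.025,0.095,0,0,-0.03],[0,0.012,-0.06,0.12,0,0,-0.06],[0,0.019,-0.1,0.13,0,0,-0.1],[0,0.026,-0.14,0.13,0,0,-0.14],[0,0.033,-0.175,0.13,0,0,-0.18],[0,0.038,-0.205,0.13,0,0,-0.206],[0,0.038,-0.213,0.13,0,0,-0.206],[0,0.038,-0.213,0.13,0,0,-0.206]])

```text
time: 4.97
tcp_pos: [0.501, -0.1907, 0.1602]
tcp_rot: [0.992, 0.122, -0.001, 0.001]
wrist_force: [0.3, -0.1, -1.6]
gripper_width: 0.0153
finger_force: 60.0
```

```bash
cat > pin.py <<'E'
import sys
from w import *
ac=(np.abs(P[...,0]-.7)<.13)&(np.abs(P[...,1]+.16)<.13)
print("gw",s["gripper_width"],s["finger_force"])
h=(hsv[...,0]>10)&(hsv[...,0]<30)&(hsv[...,1]>110)&ac
n,l,st,ce=cv2.connectedComponentsWithStats(h.astype(np.uint8));i=1+st[1:,4].argmax();q=P[l==i];print("brass",len(q),ce[i].round(1),q.max(0).round(4))
t=q[(abs(q[:,2]-.076)<.003)];print("headtop",len(t),t.mean(0).round(4),cv2.minEnclosingCircle(t[:,:2].astype(np.float32)*1000),((t.min(0)+t.max(0))/2).round(4))
w=ac&(abs(P[...,2]-.048)<.003)&(hsv[...,1]<80)
n,l,st,ce=cv2.connectedComponentsWithStats(w.astype(np.uint8));i=1+st[1:,4].argmax();t=P[l==i];print("strap",len(t),t[:,2].mean().round(4),cv2.minAreaRect(t[:,:2].astype(np.float32)*1000))
E
python3 pin.py e.png
```

```text
5.0167 [ 0.5011 -0.1881  0.1599] ty [ 0.246 -0.969 -0.001] tz [-0.002  0.    -1.   ] [-0.24  0.4   0.66  1.99 -0.32  0.87 -0.73] [-0.6  0.7 -1.6]
cam [ 0.582 -0.172  0.298]
gw 0.015250150963895582 59.99969322234392
brass 2 [304.5 324.5] [ 0.5822 -0.172   0.2978]pin.py:7: RuntimeWarning: Mean of empty slice.
  t=q[(abs(q[:,2]-.076)<.003)];print("headtop",len(t),t.mean(0).round(4),cv2.minEnclosingCircle(t[:,:2].astype(np.float32)*1000),((t.min(0)+t.max(0))/2).round(4))
  ret = um.true_divide(
Traceback (most recent call last):
  File "pin.py", line 7, in <module>
    t=q[(abs(q[:,2]-.076)<.003)];print("headtop",len(t),t.mean(0).round(4),cv2.minEnclosingCircle(t[:,:2].astype(np.float32)*1000),((t.min(0)+t.max(0))/2).round(4))
                                                                                                                                     ~~~~~^^^
ValueError: zero-size array to reduction operation minimum which has no identity
```

View pics/e.png

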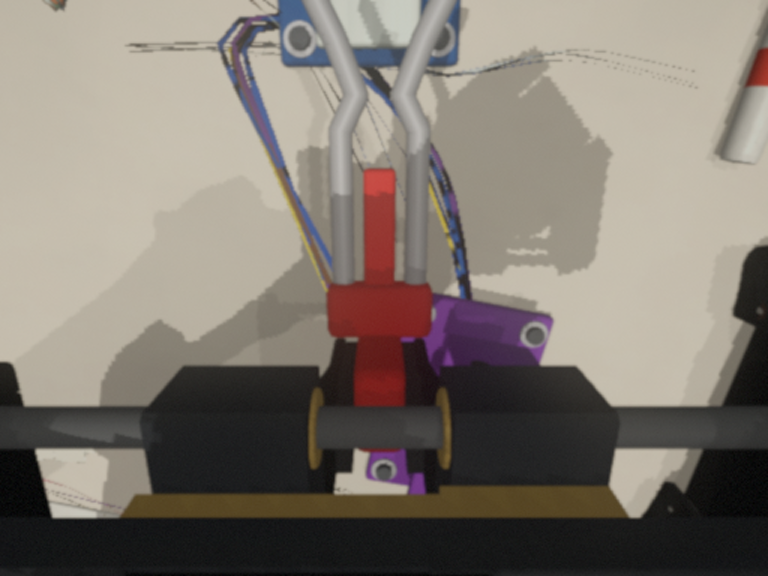

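The clip is held straight: tongue at (378,225), legs symmetric about it, mouth at the top. The anchor's near edge is at (370,50) and the pin is just out of view. I move up and forward to see the pin.

Emit:
move_arm(plan=[[0,0.02,0.005,0.015,0,0,0],[0,0.04,0.01,0.03,0,0,0],[0,0.055,0.014,0.04,0,0,0],[0,0.058,0.015,0.04,0,0,0],[0,0.058,0.015,0.04,0,0,0],[0,0.058,0.015,0.04,0,0,0]])

```text
time: 5.52
tcp_pos: [0.5584, -0.1712, 0.1993]
tcp_rot: [0.992, 0.126, -0.002, -0.001]
wrist_force: [0.3, 0.1, -1.4]
gripper_width: 0.0159
finger_force: 60.0
```

```bash
python3 pin.py f.png
python3 - <<'E'
from h import *
c=capture("wrist");P=cloud(c);s=observe();T=R.from_quat(s["tcp_rot"]).as_matrix()
tc=s["tcp_pos"]; L=(P-tc)@T   # tool frame
hsv=cv2.cvtColor(c["frame"],cv2.COLOR_RGB2HSV).astype(int)
m=(L[...,0]>0.02)&(L[...,0]<.15)&(abs(L[...,1])<.03)&(L[...,2]>0)&(L[...,2]<.035)
for a in range(20,150,8):
    k=m&(L[...,0]*1000>a)&(L[...,0]*1000<a+8); q=L[k]
    if len(q)>5: print(a,len(q),"y",q[:,1].min().round(4),q[:,1].max().round(4),"z",np.median(q[:,2]).round(4))
E
```

```text
5.5667 [ 0.558  -0.1718  0.1993] ty [ 0.249 -0.969 -0.002] tz [-0.003  0.001 -1.   ] [-0.28  0.42  0.67  1.84 -0.31  0.99 -0.8 ] [-0.1 -0.3 -1.5]
cam [ 0.64  -0.152  0.337]
gw 0.015305140344760396 59.999407483264804
brass 5738 [259.6 335.8] [ 0.6397 -0.1262  0.3367]
20 977 y -0.0172 0.0203 z 0.0185
28 1133 y -0.0176 0.02 z 0.0194
36 713 y -0.0157 0.018 z 0.0228
44 765 y -0.0154 0.0184 z 0.0228
52 787 y -0.0156 0.0179 z 0.0229
60 846 y -0.0154 0.0183 z 0.0229
68 793 y -0.0156 0.018 z 0.0231
76 539 y -0.0154 0.0183 z 0.0233
84 599 y -0.0152 0.0181 z 0.0234
92 642 y -0.0126 0.0153 z 0.0234
100 663 y -0.0145 0.0174 z 0.0234
108 708 y -0.0184 0.0212 z 0.0234
116 705 y -0.0225 0.0249 z 0.0235pin.py:7: RuntimeWarning: Mean of empty slice.
  t=q[(abs(q[:,2]-.076)<.003)];print("headtop",len(t),t.mean(0).round(4),cv2.minEnclosingCircle(t[:,:2].astype(np.float32)*1000),((t.min(0)+t.max(0))/2).round(4))
  ret = um.true_divide(
Traceback (most recent call last):
  File "pin.py", line 7, in <module>
    t=q[(abs(q[:,2]-.076)<.003)];print("headtop",len(t),t.mean(0).round(4),cv2.minEnclosingCircle(t[:,:2].astype(np.float32)*1000),((t.min(0)+t.max(0))/2).round(4))
                                                                                                                                     ~~~~~^^^
ValueError: zero-size array to reduction operation minimum which has no identity
```

View pics/f.png

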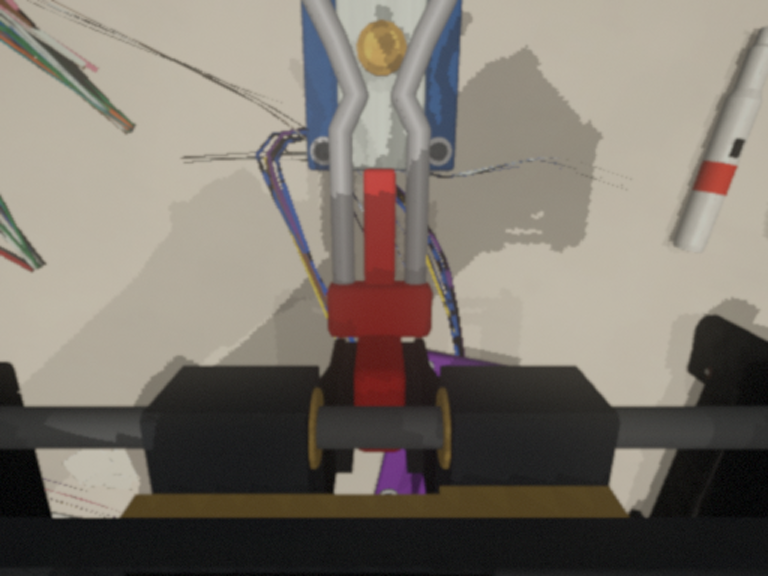

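The pin head is at (382,47) and the clip centreline at about column 380, so they are nearly aligned. Next I compute the pin's position in the tool frame.

```bash
sed -i 's/^t=q\[(abs.*$//;s/&ac$/\&ac\&(P[...,2]<.1)/' pin.py
cat >> pin.py <<'E'
L=(P-s["tcp_pos"])@T
b=(P[...,2]>.071)&(P[...,2]<.08)&ac; b&=hsv[...,1]>70
n,l,st,ce=cv2.connectedComponentsWithStats(b.astype(np.uint8));i=1+st[1:,4].argmax();k=l==i
for nm,Q in(("world",P[k]),("tool",L[k])): print(nm,k.sum(),ce[i].round(1),((Q.min(0)+Q.max(0))/2).round(4),(Q.max(0)-Q.min(0)).round(4))
E
python3 pin.py g.png
```

```text
5.6667 [ 0.5583 -0.1725  0.1996] ty [ 0.247 -0.969 -0.001] tz [-0.002  0.001 -1.   ] [-0.28  0.42  0.67  1.84 -0.31  0.99 -0.8 ] [ 1.   0.8 -1.6]
cam [ 0.639 -0.153  0.337]
gw 0.015884656222019754 59.99941147863865
brass 862 [252.3  30.8] [ 0.6941 -0.1304  0.0794]
strap 1748 0.0485 ((651.6309814453125, -149.7157440185547), (60.22710418701172, 31.42745018005371), 14.871164321899414)
world 952 [252.2  31. ] [ 0.6821 -0.1421  0.0752] [0.0252 0.0252 0.0084]
tool 952 [252.2  31. ] [0.1277 0.0011 0.1242] [0.0251 0.0245 0.0084]
```

Emit:
move_arm(plan=[[0,-0.02,-0.005,0,0,0,0],[0,-0.039,-0.01,-0.01,0,0,0],[0,-0.039,-0.01,-0.04,0,0,0],[0,-0.039,-0.01,-0.07,0,0,0],[0,-0.039,-0.01,-0.095,0,0,0],[0,-0.039,-0.01,-0.108,0,0,0],[0,-0.039,-0.01,-0.115,0,0,0],[0,-0.039,-0.01,-0.116,0,0,0],[0,-0.039,-0.01,-0.116,0,0,0],[0,-0.039,-0.01,-0.116,0,0,0]])

```text
time: 6.5
tcp_pos: [0.5218, -0.1831, 0.0858]
tcp_rot: [0.992, 0.125, 0.001, 0.0]
wrist_force: [-1.1, -0.9, -0.5]
gripper_width: 0.0155
finger_force: 60.0
```

Run:
```python
from h import *
s=observe();T=R.from_quat(s["tcp_rot"]).as_matrix();print(s["time"],s["tcp_pos"],T.round(3),s["wrist_force"],s["gripper_width"])
a=capture("side")
save(a,"h.png",(250,190,350,265),6)
```

```text
6.5 [ 0.52184996 -0.18305068  0.08581424] [[ 0.969  0.248  0.002]
 [ 0.248 -0.969 -0.001]
 [ 0.002  0.001 -1.   ]] [-1.10138757 -0.86843495 -0.50482126] 0.015474774389619535
```

View pics/h.png

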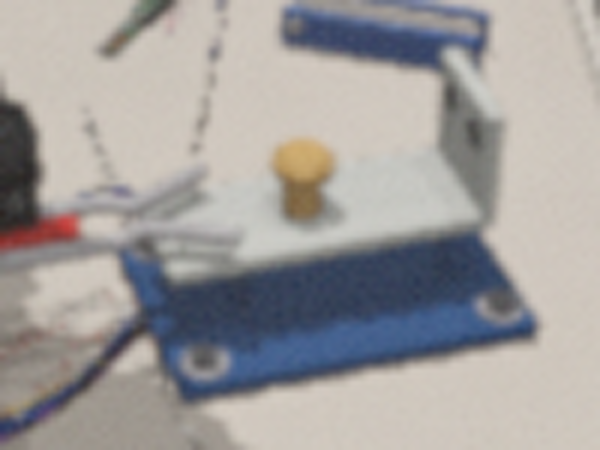

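The clip is level and its tips straddle the pin axis over the strap: tips at (205,175) and (240,240), neck at (303,195). I drop 2 mm and move in slowly.

Emit:
move_arm(plan=[[0,0,0,-0.002,0,0,0],[0,0.01,0.0025,-0.002,0,0,0],[0,0.02,0.005,-0.002,0,0,0],[0,0.029,0.0075,-0.002,0,0,0],[0,0.039,0.01,-0.002,0,0,0],[0,0.039,0.01,-0.002,0,0,0],[0,0.039,0.01,-0.002,0,0,0]])

```text
time: 7.13
tcp_pos: [0.5607, -0.1721, 0.0824]
tcp_rot: [0.992, 0.126, -0.0, 0.0]
wrist_force: [-0.2, -0.8, -1.1]
gripper_width: 0.0154
finger_force: 60.0
```

Emit:
move_arm(plan=[[0,0.006,0.0015,0.0005,0,0,0],[0,0.012,0.003,0.0005,0,0,0],[0,0.017,0.0044,0.0005,0,0,0],[0,0.02,0.0051,0.0005,0,0,0],[0,0.023,0.0059,0.0005,0,0,0],[0,0.025,0.0064,0.0005,0,0,0],[0,0.025,0.0064,0.0005,0,0,0]])

```text
time: 7.72
tcp_pos: [0.5811, -0.1666, 0.0817]
tcp_rot: [0.992, 0.125, -0.004, -0.001]
wrist_force: [-7.6, -0.9, -1.4]
gripper_width: 0.0152
finger_force: 60.0
```

Emit:
move_arm(plan=[[0,0.003,0.0008,0.0005,0,0,0],[0,0.006,0.0015,0.0005,0,0,0],[0,0.009,0.0023,0.0005,0,0,0],[0,0.011,0.0028,0.0005,0,0,0],[0,0.011,0.0028,0.0005,0,0,0]])

```text
time: 8.13
tcp_pos: [0.5934, -0.1633, 0.0821]
tcp_rot: [0.992, 0.125, -0.003, -0.001]
wrist_force: [-2.1, 1.3, -1.4]
gripper_width: 0.0156
finger_force: 60.0
```

Emit:
move_arm(plan=[[0,0.003,0.0008,0.0005,0,0,0],[0,0.005,0.0013,0.0005,0,0,0],[0,0.007,0.0018,0.0005,0,0,0],[0,0.008,0.002,0.0005,0,0,0],[0,0.008,0.002,0.0005,0,0,0],[0,0.008,0.002,0.0005,0,0,0]])

```text
time: 8.63
tcp_pos: [0.6032, -0.1617, 0.0843]
tcp_rot: [0.992, 0.125, -0.001, -0.0]
wrist_force: [-5.2, 0.2, 1.7]
gripper_width: 0.0155
finger_force: 60.0
```

Run:
```python
from h import *
a=capture("side");b=capture("wrist");s=observe();print(s["tcp_pos"],s["wrist_force"])
cv2.imwrite("pics/i.png",np.hstack([cv2.resize(a["frame"][190:265,255:355,::-1],(400,300),interpolation=cv2.INTER_CUBIC),cv2.resize(b["frame"][0:300,56:456,::-1],(400,300))]))
```

```text
[ 0.60319319 -0.16173286  0.084321  ] [-4.52493691  0.14915168  1.24193792]
```

View pics/i.png

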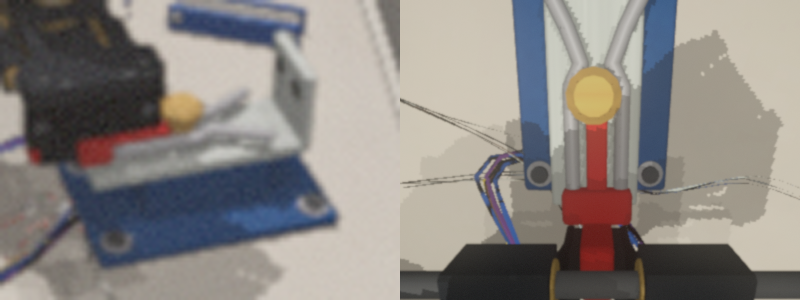

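The wrist view shows the pin head at (594,95), inside the pocket just behind the waist and against the red tongue. I push a little further to confirm the stop.

Emit:
move_arm(plan=[[0,0.002,0.0005,-0.001,0,0,0],[0,0.004,0.001,-0.001,0,0,0],[0,0.004,0.001,-0.001,0,0,0],[0,0.004,0.001,-0.001,0,0,0]])

```text
time: 9.07
tcp_pos: [0.6036, -0.162, 0.0833]
tcp_rot: [0.992, 0.124, -0.004, -0.001]
wrist_force: [-13.9, -1.3, 6.6]
gripper_width: 0.0156
finger_force: 60.0
```

That is a firm stop: 9 N more with no movement. I relax the push, lower the clip onto the strap and release.

Emit:
move_arm(plan=[[0,-0.004,-0.001,0,0,0,0],[0,-0.006,-0.0015,-0.001,0,0,0],[0,-0.006,-0.0015,-0.002,0,0,0],[0,-0.006,-0.0015,-0.003,0,0,0],[0,-0.006,-0.0015,-0.004,0,0,0],[0,-0.006,-0.0015,-0.004,0,0,0]])

```text
time: 9.57
tcp_pos: [0.6027, -0.1616, 0.079]
tcp_rot: [0.992, 0.125, 0.001, 0.0]
wrist_force: [0.2, -0.1, -1.5]
gripper_width: 0.0157
finger_force: 60.0
```

Emit:
move_arm(plan=[[0.3,0,0,0,0,0,0],[0.4,0,0,0,0,0,0],[0.5,0,0,0,0,0,0],[0.5,0,0,0,0,0,0],[0.5,0,0,0,0,0,0],[0.5,0,0,0,0,0,0]])

```text
time: 10.07
tcp_pos: [0.602, -0.1619, 0.0792]
tcp_rot: [0.992, 0.125, 0.0, 0.0]
wrist_force: [0.5, 0.3, -0.6]
gripper_width: 0.0417
finger_force: 0.0
```

Emit:
move_arm(plan=[[0.5,0,0,0.02,0,0,0],[0.5,0,0,0.05,0,0,0],[0.5,-0.01,0,0.08,0,0,0],[0.5,-0.03,-0.007,0.11,0,0,0],[0.5,-0.05,-0.012,0.13,0,0,0],[0.5,-0.06,-0.015,0.14,0,0,0],[0.5,-0.06,-0.015,0.14,0,0,0],[0.5,-0.06,-0.015,0.14,0,0,0]])

```text
time: 10.73
tcp_pos: [0.5422, -0.1768, 0.2196]
tcp_rot: [0.992, 0.125, 0.001, -0.0]
wrist_force: [-0.5, 0.8, -0.4]
gripper_width: 0.0439
finger_force: 0.0
```

Run:
```python
from h import *
a=capture("side");b=capture("wrist");s=observe();print(s["time"],s["tcp_pos"],s["wrist_force"])
cv2.imwrite("pics/j.png",np.hstack([cv2.resize(a["frame"][190:265,255:355,::-1],(400,300),interpolation=cv2.INTER_CUBIC),cv2.resize(b["frame"][0:300,56:456,::-1],(400,300))]))
```

```text
10.8333 [ 0.54236847 -0.17580633  0.21807705] [ 0.7277271   0.99386985 -0.39594371]
```

View pics/j.png

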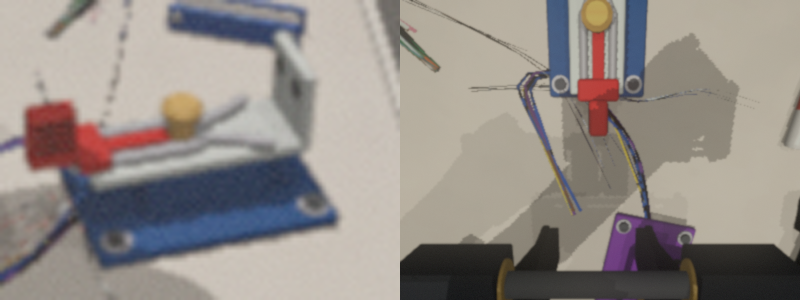

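The clip lies level on the strap with the neck (left view, 182,125) in the pocket against the tongue. The gripper is clear, so I hand the job in.

```bash
python3 -c "
from workcell import job
print(job.hand_in())"
```

```text
the job is handed in; nothing more can be done
None
```

The clip is snapped onto the blue anchor's pin, fully home against its stop and released; only the clip was moved, and the job was handed in at about 11 s of the 38 s allowed (the hand-in returned no verdict).

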